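# Push the clay box down the greased lane

### The job

Push the lidded clay box down the lane between the two guide rails until it sits squarely home against the end stop, then take the hand away. The rails are freshly greased, so neither the box nor the robot may touch them: line the box up in front of the mouth first. Only push it along the table, without lifting or tipping it or touching the knob on its lid, and leave the glaze pot, the figure and the water bottle where they stand.

Things in the scene. Friction and masses are not known exactly. Their poses are not given: they have to be found in the camera images.
- clay_box: loose lidded box of fired clay with sharp upright sides, 120 long (its x) x 100 wide (its y) x 56 high, about 0.5 to 0.9 kg, sliding on the bare table with ordinary friction (takes 2 to 7 N to push); origin at the centre of its underside, z up. It starts in front of the lane's mouth, up to 50 off the lane's centre line to either side and turned by up to 0.3 rad; its +x points roughly down the lane
- knob: round knob in the middle of the box's lid, 22 across, its top 72 above the table; rigidly part of the box. Its origin is that of the box (underside centre). Not to be touched
- lane: the fixed lane, lying on the table and running roughly from the robot's right to its left; origin on the table at the middle of its open mouth, +x down the lane, y across, z up. The table itself is its floor. The end stop is a wooden block 126 wide and 40 high across the far end, its face at x = +220; a box that is home has its centre at x = +160
- rails: the two straight fixed aluminium guide rails of the lane, each 12 thick and 20 high, from x = 0 to x = +245 in the lane's frame, inner faces at y = +63 and y = -63 (126 apart, 13 free on either side of the box); same origin and axes as the lane. Not to be touched by anything
- glaze_pot: open round white pot of glaze, 72 across and 50 high, standing loose beside the lane; origin at the centre of its underside
- figure: small knobbly white figure, 50 x 44 and 72 high, standing loose beside the lane; origin at the centre of its underside
- water_bottle: small clear bottle, 52 across and 95 high, standing loose beside the lane; origin at the centre of its underside
There are look-alikes about, which are no part of the job. Of the things that look like the clay_box, the largest one is meant.

How it is judged:
By the outcome, as a careful person would: the job done as asked, in the order asked, and still so for the second after the job is handed in, with the robot touching nothing.
It also fails if it takes over 72 s, if anything falls off the work surface, if the arm or the gripper's body presses on something with over 40 N, if the wrist force passes 120 N, or if a joint passes its speed limit or range.

### The arm

A 6-joint arm with a two-finger parallel gripper is mounted at the origin on the work surface. World frame = base frame: x ahead of the robot, y to its left, z up, the work surface at z = 0. Lengths are in m, angles in rad, forces in N, time in s.
With the tool pointing down it reaches from about 0.275 to 0.825 m from the base axis. Payload 5.2 kg.
Tool frame: the origin (TCP) lies between the finger pads; the fingertips stand robot.tip_extent ahead of it and the grasp point (between the pads) lies 2 mm behind it (robot.tip_extent is the distance from the TCP to the fingertips, in m); z points along the fingers, y is the line along which they close (so a half turn about z gives the same grasp; the last joint's range is limited). The gripper opens to 93 mm and grips with 3 to 60 N. Pads are 15 mm wide; open, the fingers measure 128 mm over their backs; the gripper's body (75 mm by 188 mm) begins 65 mm behind the grasp point.
Start: joints at [1.135, 0.259, 1.535, -0, 1.348, -0.203], TCP at [0.127, 0.535, 0.236] pointing down, gripper open.
Joint ranges: [-3.14, 3.14], [-0.91, 2.08], [0.19, 2.58], [-1.22, 4.36], [0.22, 2.71], [-3.12, 3.12]. Speed limits (rad/s): [2.57, 2.57, 3.14, 3.14, 3.14, 3.14].

### API

Orientations are given as a 3x3 rotation matrix whose columns are the frame's x, y, z axes.
In Python, from workcell import readout, viewer, order, robot gives the robot as it stands. The module is installed in compiled form; this text tells all that it offers.
- The arm moves only by the shell command python3 -m creep 'ROWS' [OPENING] [FORCE]. ROWS is a JSON object of lists of equal length, an entry for each row: "offset": the shift along the world's x, y, z in cm, a list of three; "twist": the turn, a rotation vector about the world's x, y, z in degrees, a list of three. In form: {"offset": [[dx, dy, dz], ...], "twist": [[wx, wy, wz], ...]}. A call has 1 to 8 rows; each row shifts and turns the commanded pose from where the row before left it; what a row does not reach is not made up. A row lasts 1/10 s, in which the tool goes at most 50 mm and 8.59 degrees, less where a joint would pass 70% of its speed; a pose out of reach is approached as far as the arm can. A call with a gripper value outside its range is refused whole. OPENING is the closure in counts, from 0 (fully open) to 255 (shut), set as the call begins (- or left out, the last holds). The fingers move at their own pace and stop on an object; FORCE is the grip in N (left out, the last holds). Time passes only in rows, so rows that do not move let the fingers close. It gives the time, the measured TCP pose, the force, the opening and the grip force at its end, in the units of the state.
- readout.sense(): the state, without advancing time (a new reading comes with each control period).
- viewer.read_camera(name): name is "scene" or "top" or "wrist"; returns (picture, depth): 420x560x3 uint8, blue, green, red; 420x560 float32, m along the optical axis (not along the pixel's ray), 0 where there is no reading.
- viewer.camera_model(name): a dict with "fx", "fy", "cx", "cy" (pixels), "R" (3x3) and "t" (3): a world point X has camera coordinates R X + t; the wrist camera has in their place "tool_from_camera" (4x4, takes a point from camera to tool coordinates, whose origin is the TCP and whose axes are the flange's). Camera axes: x right, y down, z forward; pixel columns grow to the right and rows downward; lengths in m; the calibration is good to about 2 mm. A picture is of the moment at which its call begins: read the wrist's pose just before it. camera_model takes no time and is no camera call.
- order.sign_off(): hands the job in; it is judged then, once.
The state is a dict: "t": time; "qpos": joint angles; "dq": joint speeds; "effort": joint torques, N m; "ee_pos": TCP position; "tcp_rot": TCP orientation; "contact_force": force on the tool from outside, world axes, zero at the start; "moment": the same for the moment, N m; "gripper_width": opening from 0.0 (shut) to 1.0 (fully open); "gripper_force": force on a finger pad.
Only numpy, scipy, OpenCV 4.12 (cv2) and the standard library are available. Lean on these libraries where they do the work, as an engineer would, in place of code of your own. Each camera call takes 0.05 s, during which the arm holds its last target. There are 200 camera calls.

## Working session

There is one attempt and no reset: what is moved stays moved. The work goes in short steps, Python scripts to look and compute and a shell command to move; the robot and the scene stay as the last step left them, time stands still between calls to the robot, and variables do not carry over. Pictures are saved under pics/ and viewed, at most 10 in all, crops included, and the job is handed in when it is done.

```bash
mkdir -p pics; python3 - <<'E'
from workcell import readout, viewer, robot
import cv2, numpy as np
s=readout.sense(); print(s['t'],s['ee_pos'],np.round(s['tcp_rot'],3).tolist(),s['gripper_width'],robot.tip_extent)
for n in("top","scene"):
    p,d=viewer.read_camera(n); cv2.imwrite(f"pics/{n}0.png",p); np.savez(f"{n}0.npz",p=p,d=d)
    m=viewer.camera_model(n); print(n,m)
E
```

```text
0.0 [0.12663846 0.53468695 0.23481446] [[-0.973, 0.231, -0.001], [0.231, 0.973, -0.002], [0.0, -0.002, -1.0]] 1.001696664225006 0.017
top {'fx': 407.2749090969169, 'fy': 407.2749090969169, 'cx': 281.3677577621126, 'cy': 204.4858833658593, 'R': array([[-0.01580752, -0.99987361, -0.00170142],
       [-0.98446157,  0.01586145, -0.17488231],
       [ 0.1748872 , -0.00108948, -0.98458787]]), 't': array([0.04287014, 0.55394922, 0.67388813])}
scene {'fx': 516.212539274052, 'fy': 516.212539274052, 'cx': 272.38393408822736, 'cy': 212.37849473093735, 'R': array([[-0.09003001,  0.99578649, -0.01743174],
       [ 0.77497989,  0.05905184, -0.62922099],
       [-0.62554038, -0.07015802, -0.77703094]]), 't': array([ 0.02207006, -0.42227145,  1.46686318])}
```

View pics/top0.png

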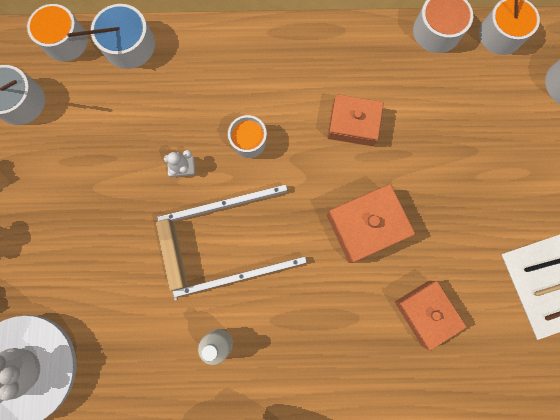

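View pics/scene0.png

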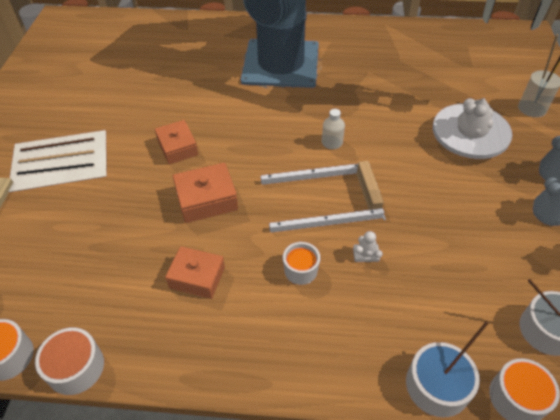

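The three terracotta boxes in the top view are at (357,118), (371,222) and (432,315). The middle one looks largest, so I'll confirm its size by casting rays and check it in a crop.

```bash
cat > h.py <<'E'
import cv2, numpy as np
from workcell import viewer
def cast(n,uv,z,m=None):
    m=m or viewer.camera_model(n); uv=np.atleast_2d(np.float64(uv))
    d=np.c_[(uv[:,0]-m['cx'])/m['fx'],(uv[:,1]-m['cy'])/m['fy'],np.ones(len(uv))]@m['R']
    c=-m['R'].T@m['t']; return (c+d*((z-c[2])/d[:,2])[:,None])[:,:2]
def world(n,d):
    m=viewer.camera_model(n); v,u=np.mgrid[:d.shape[0],:d.shape[1]]
    P=np.stack([(u-m['cx'])/m['fx']*d,(v-m['cy'])/m['fy']*d,d],-1)
    return (P-m['t'])@m['R']
def boxes(n,p,d):
    hsv=cv2.cvtColor(p,cv2.COLOR_BGR2HSV); W=world(n,d); out=[]
    red=((hsv[...,0]<9)&(hsv[...,1]>120)&(d>0)&(W[...,2]>.02)).astype(np.uint8)*255
    red=cv2.morphologyEx(red,cv2.MORPH_OPEN,np.ones((3,3)))
    for c in cv2.findContours(red,0,2)[0]:
        if cv2.contourArea(c)<500: continue
        mk=cv2.drawContours(np.zeros_like(red),[c],-1,255,-1)
        top=((mk>0)&(W[...,2]>.030)&(W[...,2]<.085))
        zs=W[...,2][top]
        if zs.size<300: continue
        zt=np.median(zs)
        face=((mk>0)&(abs(W[...,2]-zt)<.006)).astype(np.uint8)
        face=cv2.morphologyEx(face,cv2.MORPH_CLOSE,np.ones((9,9)))
        cc=max(cv2.findContours(face,0,2)[0],key=cv2.contourArea)
        xy=cast(n,cc[:,0],zt)
        (cx,cy),(a,b),_=r=cv2.minAreaRect(np.float32(xy*1000))
        q=cv2.boxPoints(r); e=max(q[1]-q[0],q[2]-q[1],key=np.linalg.norm)
        e=e*np.sign(e[1]); out.append((cc[:,0].mean(0).round(),round(float(zt),4),np.round([cx,cy,a,b],1),round(float(np.degrees(np.arctan2(e[1],e[0]))),2)))
    return out
E
python3 - <<'E'
from h import *
for n in("top","scene"):
    f=np.load(n+"0.npz"); p,d=f['p'],f['d']
    for o in boxes(n,p,d): print(n,*o)
    W=world(n,d); hsv=cv2.cvtColor(p,cv2.COLOR_BGR2HSV)
    # rails: pale, at height ~20 mm
    pale=((hsv[...,1]<60)&(hsv[...,2]>120)&(W[...,2]>.012)&(W[...,2]<.028)).astype(np.uint8)*255
    for c in cv2.findContours(pale,0,2)[0]:
        if cv2.contourArea(c)<150: continue
        xy=cast(n,c[:,0],.02)*1000; r=cv2.minAreaRect(np.float32(xy)); q=cv2.boxPoints(r)
        print(n,'rail?',c[:,0].mean(0).round(),np.round(r[0],1),np.round(r[1],1),q.round().tolist())
f=np.load("top0.npz"); cv2.imwrite("pics/crop0.png",cv2.resize(f['p'][80:360,150:480],None,fx=2.1,fy=2.1,interpolation=2))
E
```

```text
top rail? [239. 277.] [430.2 110.7] [ 11.8 243.4] [[396.0, 228.0], [453.0, -9.0], [464.0, -6.0], [407.0, 230.0]]
top rail? [225. 203.] [563.3 142.8] [ 13.3 243. ] [[529.0, 259.0], [585.0, 23.0], [598.0, 26.0], [542.0, 263.0]]
top rail? [493.  40.] [ 891.6 -388.8] [78.2 31.4] [[850.0, -395.0], [866.0, -422.0], [933.0, -383.0], [918.0, -356.0]]
scene rail? [ 89. 374.] [ 933.5 -251.2] [26.2 80.5] [[891.0, -249.0], [966.0, -278.0], [976.0, -254.0], [901.0, -224.0]]
scene rail? [ 18. 360.] [ 918.4 -382.9] [25.8 73.4] [[880.0, -385.0], [950.0, -405.0], [957.0, -381.0], [887.0, -361.0]]
scene rail? [330. 219.] [568.  144.9] [ 21.2 243.7] [[527.0, 260.0], [588.0, 24.0], [608.0, 29.0], [548.0, 266.0]]
scene rail? [310. 173.] [437.7 100.2] [ 20.7 219. ] [[402.0, 204.0], [454.0, -9.0], [474.0, -4.0], [422.0, 209.0]]
```

View pics/crop0.png

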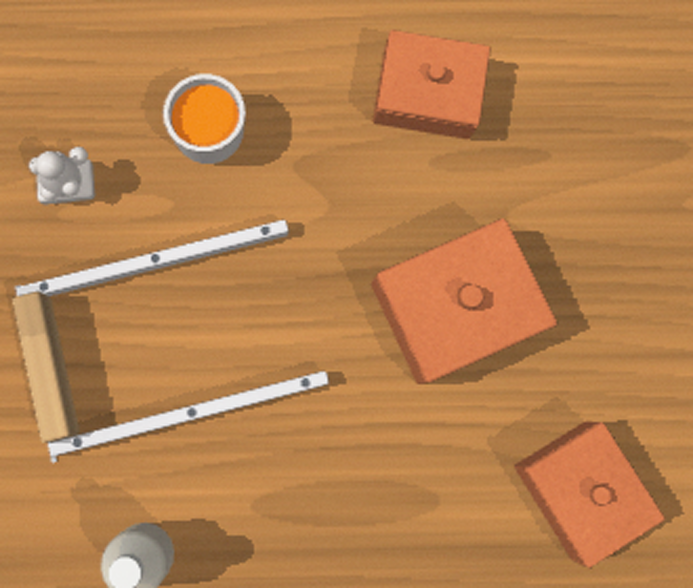

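The crop at 2.1x shows the big box with its lid centred near (371,222) in the full image. It is clearly larger than the two look-alikes. The rail mouth ends are at about (286,188) and (305,261). My hue mask was too tight, so I'll use height with a wider hue.

```bash
sed -i 's/(hsv\[...,0\]<9)&(hsv\[...,1\]>120)/(hsv[...,0]<14)\&(hsv[...,1]>100)/' h.py
cat >> h.py <<'E'
U=np.array([np.cos(np.radians(103.55)),np.sin(np.radians(103.55))]); V=np.array([-U[1],U[0]]); O=np.array([525.5,7.7])
def lane(xy): return np.round([(np.float64(xy)-O)@U,(np.float64(xy)-O)@V],1)
E
python3 - <<'E'
from h import *
for n in("top","scene"):
    f=np.load(n+"0.npz"); p,d=f['p'],f['d']
    print(n,cv2.cvtColor(p,cv2.COLOR_BGR2HSV)[(235,390) if n=='top' else (185,220)], world(n,d)[(235,390) if n=='top' else (185,220)])
    for o in boxes(n,p,d): print(n,*o,lane(o[2][:2]),o[3]-103.55)
E
```

```text
top [ 10 157 219] [ 0.49642698 -0.15296988  0.05738995]
top [433. 315.] 0.0428 [ 360.5 -221.6   91.5   76.3] 29.5 [-184.3  214.1] -74.05
top [373. 223.] 0.0562 [ 519.7 -122.7   99.6  119.2] 112.85 [-125.4   36.2] 9.299999999999997
top [355. 116.] 0.0426 [ 719.5 -108.1   90.7   76.9] 78.93 [-158.  -161.5] -24.61999999999999
top [447.  19.] 0.0561 [ 913.4 -289.8   83.4   69.8] 89.02 [-380.1 -307.4] -14.530000000000001
scene [ 10 162 202] [ 0.51947835 -0.08698586  0.0537929 ]
scene [ 66. 355.] 0.0559 [ 919.2 -288.1   83.3   82.3] 21.08 [-379.8 -313.4] -82.47
scene [192. 267.] 0.0424 [ 722.2 -106.3   92.2   77.7] 79.5 [-156.9 -164.5] -24.049999999999997
scene [205. 185.] 0.0558 [ 523.1 -121.3  104.3  119.6] 112.78 [-124.8   32.6] 9.230000000000004
scene [175. 137.] 0.0424 [ 363.6 -219.8   97.6   75.9] 29.62 [-183.2  210.7] -73.92999999999999
```

Only the box at (371,222) measures 120 x 100 x 56. The others are about 91 x 77 x 43, so this is the one meant. In the lane frame it sits at (-125, +35), turned +9.3°. My plan is to push its near side with two fingers squared to the lane, which should centre and align it, and then push its back face down the lane.

```bash
python3 -m creep '{"offset":[[2,-4.2,0],[2,-4.2,0],[2,-4.2,0],[2,-4.2,0],[2,-4.2,0],[2,-4.2,0],[2,-4.2,0],[2,-4.2,0]],"twist":[[0,0,3.4],[0,0,3.4],[0,0,3.4],[0,0,3.4],[0,0,3.4],[0,0,3.4],[0,0,3.4],[0,0,3.15]]}' 118 20 
python3 -m creep '{"offset":[[1.9,-4.2,0],[1.9,-4.2,0],[1.9,-4.2,0],[1.9,-4.2,0],[1.9,-4.2,0],[1.9,-4.2,0],[1.9,-4.2,0],[1.9,-4.2,0]],"twist":[[0,0,0],[0,0,0],[0,0,0],[0,0,0],[0,0,0],[0,0,0],[0,0,0],[0,0,0]]}'
cat > st.py <<'E'
from h import *
from workcell import readout
s=readout.sense(); R=s['tcp_rot']; xy=s['ee_pos'][:2]*1000
print(round(s['t'],2),'tcp',np.round(s['ee_pos']*1000,1),'lane',lane(xy),'yaw-lane',round(float(np.degrees(np.arctan2(R[1,1],R[0,1])))-103.55,2),'tilt',np.round(R[:,2],3),'F',np.round(s['contact_force'],1),s['gripper_width'])
E
python3 st.py
```

```text
t: 0.9
ee_pos: [0.2869, 0.1975, 0.2356]
tcp_rot: [[-0.971, -0.238, 0.0], [-0.238, 0.971, 0.0], [-0.0, 0.0, -1.0]]
contact_force: [1.1, 0.1, 0.0]
gripper_width: 0.538
gripper_force: 0.0
t: 1.7
ee_pos: [0.439, -0.1387, 0.2354]
tcp_rot: [[-0.972, -0.235, -0.0], [-0.235, 0.972, 0.0], [0.0, 0.0, -1.0]]
contact_force: [0.5, 0.2, -0.3]
gripper_width: 0.538
gripper_force: 0.0
1.7 tcp [ 439.  -138.7  235.4] lane [-122.1  118.4] yaw-lane 0.02 tilt [-0.  0. -1.] F [ 0.5  0.2 -0.3] 0.5377243304633454
```

```bash
python3 -m creep '{"offset":[[0,0,-4],[0,0,-4],[0,0,-4],[0,0,-4],[0,0,-2],[0,0,-1],[0,0,0]],"twist":[[0,0,0],[0,0,0],[0,0,0],[0,0,0],[0,0,0],[0,0,0],[0,0,0]]}'; python3 st.py; python3 - <<'E'
from h import *
p,d=viewer.read_camera("scene"); cv2.imwrite("pics/s1.png",p[60:320,100:420]); 
for n in ("top",):
    p,d=viewer.read_camera(n); cv2.imwrite("pics/t1.png",cv2.resize(p[80:360,150:480],None,fx=2,fy=2))
    for o in boxes(n,p,d): print(*o,lane(o[2][:2]))
E
```

```text
t: 2.4
ee_pos: [0.4381, -0.1364, 0.0446]
tcp_rot: [[-0.972, -0.235, -0.002], [-0.235, 0.972, 0.002], [0.002, 0.002, -1.0]]
contact_force: [0.5, 0.2, -0.2]
gripper_width: 0.539
gripper_force: 0.0
2.4 tcp [ 438.1 -136.4   44.6] lane [-119.6  118.7] yaw-lane 0.06 tilt [-0.002  0.002 -1.   ] F [ 0.5  0.2 -0.2] 0.5386570742913587
[368. 217.] 0.0562 [ 519.7 -122.7   99.6  119.2] 112.89 [-125.4   36.2]
[355. 116.] 0.0426 [ 719.7 -108.1   90.7   76.4] 78.92 [-158.1 -161.7]
[447.  19.] 0.056 [ 913.5 -289.8   83.4   69.8] 89.02 [-380.1 -307.5]
```

View pics/t1.png

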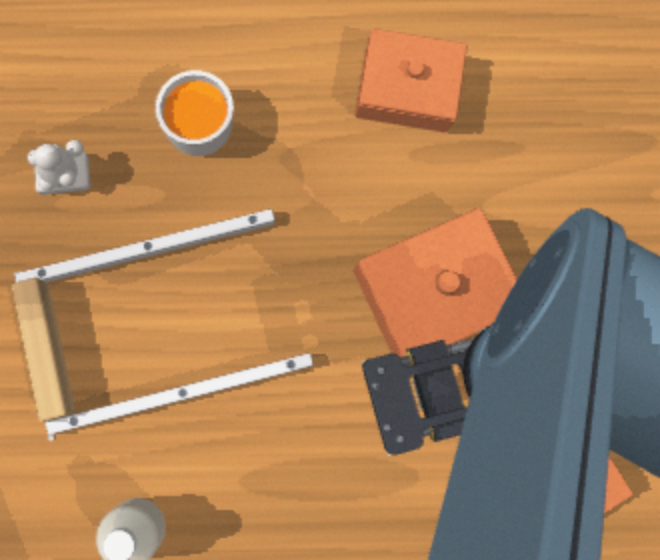

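The box hasn't been touched, and the gripper is down beside its near side at about crop pixel (420,400). Next I'll push across the lane, in -y.

```bash
python3 -m creep '{"offset":[[0.5,0.1,0],[0.5,0.1,0],[0.5,0.1,0],[0.5,0.1,0],[0.5,0.1,0],[0.5,0.15,0],[0.5,0.15,0],[0.5,0.15,0]],"twist":[[0,0,0],[0,0,0],[0,0,0],[0,0,0],[0,0,0],[0,0,0],[0,0,0],[0,0,0]]}' | grep force; python3 st.py; cat > look.py <<'E'
from h import *
for n in ("scene","top"):
    p,d=viewer.read_camera(n); cv2.imwrite(f"pics/last_{n}.png",p)
    for o in boxes(n,p,d):
        if abs(o[1]-.056)<.003 and o[2][0]<800: print(n,*o,'lane',lane(o[2][:2]),round(o[3]-103.55,2))
E
python3 look.py
```

```text
contact_force: [-2.9, 0.0, -0.6]
gripper_force: 1.6
3.3 tcp [ 479.2 -127.2   45.5] lane [-120.3   76.6] yaw-lane 0.06 tilt [-0.  0. -1.] F [-2.9  0.  -0.6] 0.5327767955610209
scene [205. 192.] 0.0557 [ 541.9 -123.3  103.5  119.5] 103.81 lane [-131.2   14.7] 0.26
top [365. 201.] 0.0562 [ 552.8 -119.9   72.7  116.7] 103.58 lane [-130.4    3.4] 0.03
```

```bash
python3 -m creep '{"offset":[[0.4,0.1,0],[0.4,0.1,0],[0.4,0.1,0],[0.35,0.08,0],[0,0,0]],"twist":[[0,0,0],[0,0,0],[0,0,0],[0,0,0],[0,0,0]]}' | grep force; python3 st.py;python3 look.py
```

```text
contact_force: [-2.1, -1.0, 0.8]
gripper_force: 0.7
3.9 tcp [ 495.3 -123.5   45.7] lane [-120.5   60.1] yaw-lane 0.06 tilt [ 0.001 -0.    -1.   ] F [-2.1 -1.   0.8] 0.53747343582588
scene [205. 198.] 0.0558 [ 557.8 -119.2  103.   119.5] 103.8 lane [-130.9   -1.7] 0.25
top [358. 193.] 0.0562 [ 567.3 -110.1   70.7  105.5] 103.58 lane [-124.3  -13. ] 0.03
```

```bash
python3 -m creep '{"offset":[[-1,-0.25,0],[-1,-0.25,0],[0,0,3],[0,0,3],[0,0,3],[0,0,3]],"twist":[[0,0,0],[0,0,0],[0,0,0],[0,0,0],[0,0,0],[0,0,0]]}' | grep force; python3 -m creep '{"offset":[[0,-2,0],[0,-2,0],[1.5,-2,0],[1.5,-1.5,0],[1.5,-0.8,0],[1.5,0,0],[1.5,0,0],[1.5,0,0]],"twist":[[0,0,-7.5],[0,0,-7.5],[0,0,-7.5],[0,0,-7.5],[0,0,-7.5],[0,0,-7.5],[0,0,-7.5],[0,0,-7.5]]}' | grep force;
python3 -m creep '{"offset":[[1.2,0,0],[0,0,0],[0,0,0],[0,0,0],[0,0,0]],"twist":[[0,0,-7.5],[0,0,-7.5],[0,0,-7.5],[0,0,-7.5],[0,0,0]]}' | grep force; python3 st.py;python3 look.py
```

```text
contact_force: [0.5, -0.5, -0.7]
gripper_force: 0.0
contact_force: [-0.3, -0.1, -0.2]
gripper_force: 0.0
contact_force: [0.1, -0.4, 0.5]
gripper_force: 0.0
5.9 tcp [ 575.6 -211.7  165.5] lane [-225.1    2.7] yaw-lane -90.03 tilt [-0.  0. -1.] F [ 0.1 -0.4  0.5] 0.5368881809061077
scene [203. 198.] 0.0557 [ 557.8 -119.1  103.1  119.4] 103.72 lane [-130.8   -1.7] 0.17
top [370. 202.] 0.0561 [ 555.  -120.5   99.6  119.8] 103.63 lane [-131.5    1.4] 0.08
```

View pics/last_top.png

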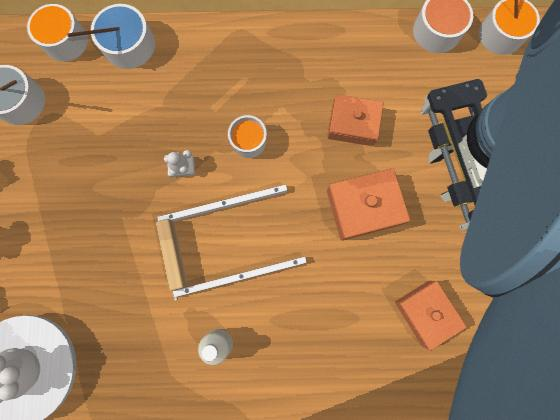

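The box is squared and centred in front of the mouth: lane (-131, +1), yaw 0.1°, lid centre pixel (370,203). The hand is behind it at about (455,150). Now I'll lower the hand and push part of the way.

```bash
python3 -m creep '{"offset":[[0.15,0.04,-3],[0,0,-3],[0,0,-3],[0,0,-3],[0,0,0]],"twist":[[0,0,0],[0,0,0],[0,0,0],[0,0,0],[0,0,0]]}' | grep force; python3 st.py; python3 -m creep '{"offset":[[-0.24,1,0],[-0.12,0.5,0],[-0.12,0.5,0],[-0.12,0.5,0],[-0.18,0.75,0],[-0.24,1,0],[-0.24,1,0],[-0.24,1,0]],"twist":[[0,0,0],[0,0,0],[0,0,0],[0,0,0],[0,0,0],[0,0,0],[0,0,0],[0,0,0]]}' | grep force;
python3 -m creep '{"offset":[[-0.24,1,0],[-0.12,0.5,0],[0,0,0]],"twist":[[0,0,0],[0,0,0],[0,0,0]]}' | grep force; python3 st.py;python3 look.py
```

```text
contact_force: [0.1, 0.2, 1.2]
gripper_force: 0.0
6.5 tcp [ 574.7 -209.6   41.5] lane [-222.7    3.1] yaw-lane -89.8 tilt [-0.007  0.004 -1.   ] F [0.1 0.2 1.2] 0.536701357091526
contact_force: [1.5, -4.6, 3.3]
gripper_force: 2.6
contact_force: [1.3, -2.4, 1.7]
gripper_force: 1.2
7.6 tcp [ 560.2 -133.6   46.8] lane [-145.5   -0.6] yaw-lane -89.9 tilt [ 0.003 -0.001 -1.   ] F [ 1.3 -2.4  1.7] 0.5345230142419954
scene [231. 197.] 0.0557 [544.9 -64.1 103.1 118.8] 103.62 lane [-74.3  -2. ] 0.07
top [333. 210.] 0.0561 [541.7 -64.4  99.6 116.7] 103.38 lane [-73.9   1.1] -0.17
```

```bash
python3 -m creep '{"offset":[[-0.24,1,0],[-0.24,1,0],[-0.24,1,0],[-0.24,1,0],[-0.24,1,0],[-0.24,1,0],[-0.24,1,0],[-0.12,0.5,0]],"twist":[[0,0,0],[0,0,0],[0,0,0],[0,0,0],[0,0,0],[0,0,0],[0,0,0],[0,0,0]]}' | grep force; python3 st.py;python3 look.py
```

```text
contact_force: [1.0, -5.5, 2.0]
gripper_force: 2.6
8.5 tcp [541.6 -58.9  46. ] lane [-68.5  -0. ] yaw-lane -89.93 tilt [ 0.001 -0.001 -1.   ] F [ 1.  -5.5  2. ] 0.5412851592659724
scene [268. 193.] 0.0557 [526.7  10.2 103.1 119.2] 103.57 lane [ 2.1 -1.8] 0.02
top [276. 222.] 0.0561 [518.3  32.8  99.3  70.5] 13.38 lane [26.1  1.1] -90.17
```

```bash
python3 -m creep '{"offset":[[-0.24,1,0],[-0.24,1,0],[-0.24,1,0],[-0.24,1,0],[-0.24,1,0],[-0.24,1,0],[-0.24,1,0],[-0.24,1,0]],"twist":[[0,0,0],[0,0,0],[0,0,0],[0,0,0],[0,0,0],[0,0,0],[0,0,0],[0,0,0]]}' | grep force; python3 st.py;python3 look.py
python3 -m creep '{"offset":[[-0.24,1,0],[-0.24,1,0],[-0.24,1,0],[-0.24,1,0],[-0.18,0.75,0],[-0.12,0.5,0]],"twist":[[0,0,0],[0,0,0],[0,0,0],[0,0,0],[0,0,0],[0,0,0]]}' | grep force; python3 st.py;python3 look.py
```

```text
contact_force: [0.9, -4.1, 3.5]
gripper_force: 2.6
9.4 tcp [522.2  20.9  45.6] lane [13.6  0.2] yaw-lane -89.96 tilt [-0.    -0.001 -1.   ] F [ 0.9 -4.1  3.5] 0.538096370436108
scene [308. 187.] 0.0557 [508.5  89.6 104.1 119.6] 104.0 lane [83.6 -2.7] 0.45
top [250. 243.] 0.0562 [495.9  96.6  85.7  83.3] 13.63 lane [93.4  7.9] -89.92
contact_force: [0.6, -3.0, -1.7]
gripper_force: 1.3
10.1 tcp [508.9  74.9  45.5] lane [69.2  0.4] yaw-lane -89.89 tilt [-0.001  0.    -1.   ] F [ 0.6 -3.  -1.7] 0.5362934506998875
scene [334. 183.] 0.0557 [494.6 143.9 103.3 118.4] 103.31 lane [139.6  -1.9] -0.24
top [211. 256.] 0.0562 [476.7 156.   75.5  85.6] 103.64 lane [155.6  12.7] 0.09
```

```bash
python3 -m creep '{"offset":[[-0.07,0.3,0],[-0.07,0.3,0],[-0.07,0.3,0],[-0.07,0.3,0],[-0.05,0.2,0],[-0.05,0.2,0]],"twist":[[0,0,0],[0,0,0],[0,0,0],[0,0,0],[0,0,0],[0,0,0]]}' | grep force; python3 st.py
python3 -m creep '{"offset":[[-0.05,0.2,0],[-0.02,0.1,0]],"twist":[[0,0,0],[0,0,0]]}' | grep force; python3 st.py;python3 look.py
```

```text
contact_force: [1.0, -3.7, 0.1]
gripper_force: 1.8
10.8 tcp [505.8  89.9  45.7] lane [84.5 -0.1] yaw-lane -89.94 tilt [ 0. -0. -1.] F [ 1.  -3.7  0.1] 0.5392225859178237
contact_force: [1.2, -4.0, 0.6]
gripper_force: 1.9
11.0 tcp [505.   93.   45.7] lane [87.7 -0.1] yaw-lane -89.93 tilt [ 0. -0. -1.] F [ 1.2 -4.   0.6] 0.5395628789894069
scene [344. 182.] 0.0556 [490.8 161.9 103.4 118.9] 103.61 lane [158.   -2.4] 0.06
top [203. 262.] 0.0561 [470.2 174.3  71.2  83. ] 103.52 lane [174.9  14.7] -0.03
```

Almost home. I'll creep in 1 mm rows until the force rises.

```bash
python3 -m creep '{"offset":[[-0.02,0.1,0],[0,0,0]],"twist":[[0,0,0],[0,0,0]]}' | grep contact; python3 -m creep '{"offset":[[-0.02,0.1,0],[0,0,0]],"twist":[[0,0,0],[0,0,0]]}' | grep contact; python3 -m creep '{"offset":[[-0.02,0.1,0],[0,0,0]],"twist":[[0,0,0],[0,0,0]]}' | grep contact; python3 st.py; python3 look.py
```

```text
contact_force: [0.7, -3.3, 0.7]
contact_force: [1.0, -4.1, 1.4]
contact_force: [0.1, -3.8, 1.8]
11.7 tcp [504.4  95.9  45.7] lane [90.7 -0.2] yaw-lane -89.94 tilt [ 0. -0. -1.] F [ 0.1 -3.8  1.8] 0.5402749739198618
scene [345. 182.] 0.0558 [490.2 164.3 103.  119.7] 103.59 lane [160.5  -2.4] 0.04
top [200. 261.] 0.0561 [470.  177.2  71.9  82.7] 103.54 lane [177.8  14.2] -0.01
```

```bash
for i in 1; do python3 -m creep '{"offset":[[-0.02,0.1,0],[0,0,0]],"twist":[[0,0,0],[0,0,0]]}' | grep contact; python3 -m creep '{"offset":[[-0.02,0.1,0],[0,0,0]],"twist":[[0,0,0],[0,0,0]]}' | grep contact; done; python3 st.py; python3 look.py
```

```text
contact_force: [1.7, -9.5, 2.4]
contact_force: [1.5, -12.4, 1.3]
12.2 tcp [504.5  96.   45.8] lane [90.8 -0.2] yaw-lane -89.91 tilt [ 0.001 -0.003 -1.   ] F [  1.5 -12.4   1.3] 0.5329338878389007
scene [344. 182.] 0.0557 [490.1 164.4 103.  119.8] 103.56 lane [160.6  -2.3] 0.01
top [199. 262.] 0.0561 [469.2 177.3  70.2  82.4] 103.63 lane [178.1  15. ] 0.08
```

The force has risen to 12 N and the position has stalled, so the box is home. I'll back straight off, lift and verify.

```bash
python3 -m creep '{"offset":[[0.12,-0.5,0],[0.24,-1,0],[0.48,-2,0],[0.48,-2,0],[0,0,4],[0,0,4],[0,0,4]],"twist":[[0,0,0],[0,0,0],[0,0,0],[0,0,0],[0,0,0],[0,0,0],[0,0,0]]}' | grep contact; python3 -m creep '{"offset":[[0.9,-4,2],[0.9,-4,0],[0.9,-4,0],[0.9,-4,0],[0,0,0],[0,0,0]],"twist":[[0,0,0],[0,0,0],[0,0,0],[0,0,0],[0,0,0],[0,0,0]]}' | grep contact; python3 st.py; python3 look.py
```

```text
contact_force: [0.2, -0.1, 0.2]
contact_force: [0.4, 0.7, 0.5]
13.6 tcp [ 552.7 -117.6  184.9] lane [-128.2    2.9] yaw-lane -90.06 tilt [-0.001  0.002 -1.   ] F [0.4 0.7 0.5] 0.5423890414109066
scene [341. 181.] 0.0558 [491.1 164.4 104.7 119.9] 103.59 lane [160.4  -3.3] 0.04
top [209. 244.] 0.056 [487.9 162.7  99.6 119.6] 103.58 lane [159.5   0.2] 0.03
```

View pics/last_top.png

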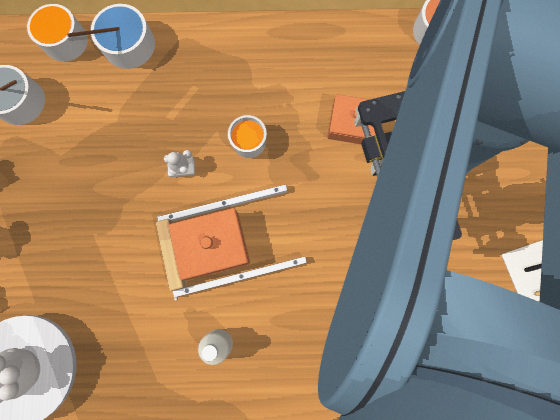

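The box, with its lid centre at (207,243), sits square against the stop at lane (159.5, 0.2), yaw 0.03°, with gaps to both rails. The pot, figure and bottle haven't moved, and the hand is clear.

```bash
python3 -c "
from workcell import order; print(order.sign_off())"
```

```text
the job is handed in; nothing more can be done
None
```

The clay box is home against the end stop, squared to 0.03° and centred to about 0.2 mm between the rails, with the hand clear, the pot, figure and bottle still in place, and the job handed in at about 13.6 s of the 72 s allowed.

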